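Clamp a spacer ring in the pinned clamshell jig

TASK

Ready the brass spacer ring for bonding to a microscope objective: slide it over the spigot of the clamshell jig until it sits flat on the base, then swing the blue cover shut on it, and then push the red-headed pin all the way down through the holes of the cover and base. Do not let go at the end: finish while still pushing the pin's head firmly downwards (about 10 N), so that the cover is kept pressed shut on the ring. Leave the oil bottle, the white slide case and the screwdriver where they are.

Things in the scene. Friction and masses are not known exactly. Their poses are not given: they have to be found in the camera images.
- jig: lower half of the clamshell jig, bolted to the bench: aluminium base plate 90 (x) x 150 (y) x 18 mm high. Origin: centre of its underside, at bench height; z up. In its frame: steel spigot at x=y=0; the cover's hinge axis lies along x at y=+62, z=42 mm, between two brackets (up to z=50 mm); the pin hole is at y=-58 mm.
- spigot_top (a point): centre of the top of the upright steel spigot, 35 mm above the bench: diameter 24 mm, 17 mm tall above the base plate, its top 4 mm tapering to 18 mm diameter.
- base_hole (a point): centre of the mouth of the vertical pin hole in the base, on top of a 30 x 30 mm lug, 34 mm above the bench; round, 13 mm diameter, goes right through to the bench.
- cover (a joint): hinge angle of the blue cover (rad): 0 = shut, level on the seated ring; 1.57 = upright; up to 2.2 = leaning back (starts 1.75 to 2.1); it stops at -0.03. Closing swings its free edge from the jig's +y side over the top and down to the -y side. The hinge is stiff (friction 0.25 N m): the cover stays at whatever angle it is left; 2 to 4 N near its free edge moves it.
- cover_edge (a point): middle of the cover's free edge, 142 mm from the hinge axis, half-way through its thickness. The cover is a flat blue plate 62 mm wide (along jig x), 8 mm thick, its mid-plane in the hinge axis. Shut, its underside is 38 and its top 46 mm above the bench, and its 30 mm round window lies over the spigot.
- cover_hole (a point): centre of the pin hole in the cover, on its upper (outer) face, 120 mm out from the hinge axis; round, 13 mm diameter, through the 8 mm plate. In line with the hole in the base when the cover is shut.
- ring_center (a point): brass spacer ring, lying flat on the bench at the start: outer diameter 44, bore 26, height 20 mm, about 100 g. The point is its centre, half-way up; z is its bore axis. Seated on the spigot this point is 28 mm above the bench.
- pin_stand: grey plastic block 55 x 55 x 45 mm, fixed to the bench; the pin stands in a hole at its middle. Origin: centre of its underside.
- pin_center (a point): locking pin, about 70 g, upright in its stand at the start: steel shank 10 mm diameter, 36 long with 6 mm tapered tip; red cylindrical head 24 mm diameter, 26 tall. The point is on its axis, 31 mm above the tip, 5 below the head's underside; z points from tip to head. Head's underside height: 45 mm in the stand, 46 mm fully home in the jig (then this point is at 41 mm).
- oil_bottle_c (a point): small amber bottle, diameter 38, height 62 mm, standing; leave it alone. The point is half-way up.
- slide_case_c (a point): white slide case 60 x 80 x 30 mm; leave it alone. The point is half-way up.
- driver_grip (a point): black-handled screwdriver 150 mm long lying on the bench; leave it alone. The point is on its handle.
There are look-alikes about, which are no part of the job. Of the things shaped like the part that bears pin_center, the red one is meant.

How it is judged:
By the outcome, as a careful person would: the job done as asked, in the order asked, and still so for the second after the job is handed in, while the arm keeps its last pose, push and grip.
It also fails if it takes over 72 s, if anything falls off the work surface, if the arm or the gripper's body presses on something with over 40 N, if the wrist force passes 120 N, or if a joint passes its speed limit or range.

ROBOT

A 6-joint arm with a two-finger parallel gripper is mounted at the origin on the work surface. World frame = base frame: x ahead of the robot, y to its left, z up, the work surface at z = 0. Lengths are in m, angles in rad, forces in N, time in s.
With the tool pointing down it reaches from about 0.375 to 0.975 m from the base axis. Payload 3.8 kg.
Tool frame: the origin (TCP) lies at the very end of the fingers, on their centre line; the grasp point (between the pads) lies bot.grip_point_offset behind it (bot.grip_point_offset is the distance from the TCP to the grasp point, in m); z points along the fingers, y is the line along which they close (so a half turn about z gives the same grasp; the last joint's range is limited). The gripper opens to 85 mm and grips with 20 to 120 N. Pads are 22 mm wide; open, the fingers measure 114 mm over their backs; the gripper's body (76 mm by 85 mm) begins 54 mm behind the grasp point. The pads swing forward as they close: fully open they stand 13 mm farther back than shut.
Start: joints at [1.235, 0.264, 1.604, -0, 1.274, -0.037], TCP at [0.199, 0.645, 0.231] pointing down, gripper open.
Joint ranges: [-2.63, 2.63], [-0.94, 2.18], [0.31, 2.57], [-1.31, 4.45], [0, 2.66], [-2.55, 2.55]. Speed limits (rad/s): [2.57, 2.57, 3.14, 3.14, 3.14, 3.14].

INTERFACE

Orientations are given as a rotation vector (axis times angle).
In Python, from workcell import bot, vision gives the robot as it stands.
- The arm moves only by the tool play_rows, never from a script. Its argument "rows" is a list of rows, each an object of numbers: "dx", "dy", "dz": the shift along the tool's x, y, z as a fraction of full scale; "roll": the turn about the tool's z as a fraction of full scale; "fingers": the closure, from 0 (fully open) to 1 (shut). In form: [{"dx": .., "dy": .., "dz": .., "roll": .., "fingers": ..}, ...]. A call has 1 to 20 rows; each row shifts and turns the commanded pose from where the row before left it, along the tool's axes as they then stand; what a row does not reach is not made up. Full scale, the value 1, is 0.04 m for a shift and 4 degrees for a turn. A row lasts 1/12 s, in which the tool goes at most 41.7 mm and 7.16 degrees, less where a joint would pass 70% of its speed; a pose out of reach is approached as far as the arm can. A call with a number of a shift or a turn outside -1 to 1 is refused whole. A call with a gripper value outside its range is refused whole. The fingers move at their own pace and stop on an object; "grip_force" is the grip in N (left out, the last holds). Time passes only in rows, so rows that do not move let the fingers close. It gives the time, the measured TCP pose, the force and the opening at its end, in the units of the state.
- bot.read_state(): the state, without advancing time (a new reading comes with each control period).
- vision.read_camera(name): name is "scene" or "top" or "wrist"; returns a dict with "pixels" (384x512x3 uint8, red, green, blue), "depth" (384x512 float32, m along the optical axis (not along the pixel's ray), 0 where there is no reading), "fx", "fy", "cx", "cy" (pixels), "R" (3x3) and "t" (3): a world point X has camera coordinates R X + t. Camera axes: x right, y down, z forward; pixel columns grow to the right and rows downward; lengths in m; the calibration is good to about 2 mm. A picture is of the moment at which its call begins.
- bot.finish_job(): hands the job in, once; it reports no verdict.
The state is a dict: "time": time; "q": joint angles; "joint_vel": joint speeds; "joint_torque": joint torques, N m; "tool_pos": TCP position; "tcp_rot": TCP orientation; "wrist_force": force on the tool from outside, world axes, zero at the start; "torque": the same for the moment, N m; "width": opening from 0.0 (shut) to 1.0 (fully open).
Only numpy, scipy, OpenCV 4.12 (cv2) and the standard library are available. Lean on these libraries where they do the work, as an engineer would, in place of code of your own. Each camera call takes 0.05 s, during which the arm holds its last target. There are 200 camera calls.

## Working session

There is one attempt and no reset: what is moved stays moved. The work goes in short steps, Python scripts to look and compute and a tool call to move; the robot and the scene stay as the last step left them, time stands still between calls to the robot, and variables do not carry over. Pictures are saved under pics/ and viewed, on a budget of 10 in all, crops included, one or two more only if the job needs it, and the job is handed in when it is done.

Besides the shell and the picture viewer there is one more tool, called by a JSON object that holds its "api" and its "payload". play_rows: Moves the arm, as the interface text tells. Its arguments: {"type":"object","properties":{"rows":{"type":"array","items":{"type":"object","properties":{"dx":{"type":"number","minimum":-1,"maximum":1},"dy":{"type":"number","minimum":-1,"maximum":1},"dz":{"type":"number","minimum":-1,"maximum":1},"roll":{"type":"number","minimum":-1,"maximum":1},"fingers":{"type":"number"}}}},"grip_force":{"type":"number"}},"required":["rows"]}

```bash
mkdir -p pics; ls
cat > h.py <<'E'
import numpy as np, cv2
from workcell import bot, vision
from scipy.spatial.transform import Rotation as Rn
def cam(n):
    c=vision.read_camera(n); return c
def save(c,f,s=1.5,box=None):
    im=c["pixels"][:,:,::-1]
    if box: im=im[box[1]:box[3],box[0]:box[2]]
    cv2.imwrite("pics/"+f,cv2.resize(im,None,fx=s,fy=s,interpolation=cv2.INTER_CUBIC))
def plane(c,u,v,z):
    R,t=np.array(c["R"]),np.array(c["t"]); o=-R.T@t
    d=R.T@np.array([(u-c["cx"])/c["fx"],(v-c["cy"])/c["fy"],1]); return o+d*(z-o[2])/d[2]
def cloud(c):
    R,t=np.array(c["R"]),np.array(c["t"]); h,w=c["depth"].shape
    u,v=np.meshgrid(np.arange(w),np.arange(h)); D=c["depth"]
    P=np.stack([(u-c["cx"])/c["fx"]*D,(v-c["cy"])/c["fy"]*D,D],-1)
    return (P-t)@R   # R^T (P-t)
E
python3 - <<'E'
from h import *
for n in("top","scene"):
    c=cam(n); save(c,n+"0.png"); np.savez(n+"0.npz",**c)
s=bot.read_state(); print(s, bot.grip_point_offset, Rn.from_rotvec(s["tcp_rot"]).as_matrix().round(3))
E
```

```text
pics
{'time': 0.1, 'q': array([ 1.23513984e+00,  2.64704510e-01,  1.60526242e+00,  6.58470942e-07,
        1.27369135e+00, -3.69126098e-02]), 'joint_vel': array([-0.00091061, -0.00144951, -0.00275102, -0.00017053, -0.00023888,
       -0.00046795]), 'joint_torque': array([-7.30283627e-04, -5.16712904e+01, -3.68586838e+01, -8.16116540e-05,
        6.46748915e-03,  2.25232398e-06]), 'tool_pos': array([0.19845505, 0.64446681, 0.23005504]), 'tcp_rot': array([-0.46746572, -3.10622963,  0.00318798]), 'wrist_force': array([0.46423783, 0.7279521 , 0.09835459]), 'torque': array([ 0.04110675, -0.00206959,  0.02599297]), 'width': 0.9971485733793441} 0.0187 [[-0.956  0.294 -0.001]
 [ 0.294  0.956 -0.002]
 [ 0.    -0.002 -1.   ]]
```

View pics/top0.png

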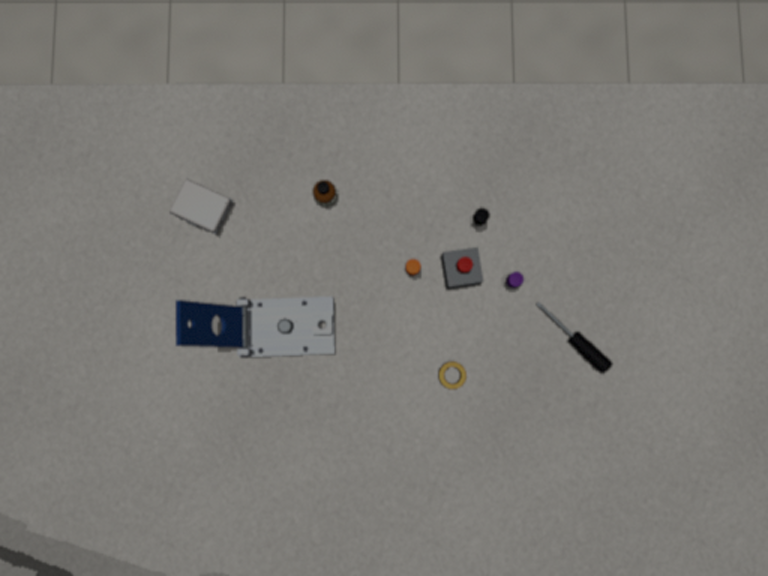

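View pics/scene0.png

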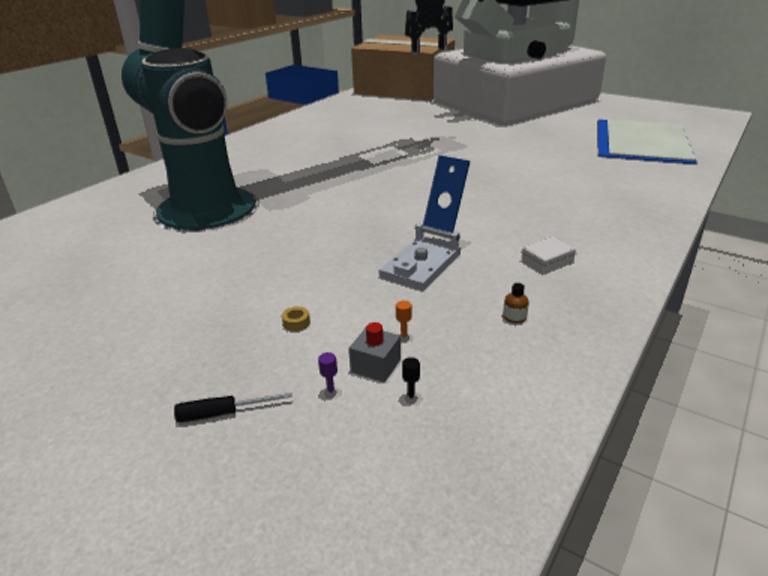

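The top view (shown at 1.5x) has the jig with spigot at (285,326), base hole at (322,324) and the open cover at (210,325). The brass ring is at (452,375) and the bottle, case and driver stand clear. There are four pin-like things: red (465,265) in the grey stand, orange (413,267), purple (515,280) and black (481,217). The red one fits the description by its colour and because it stands in the stand. I'll measure now and confirm that in a crop.

```bash
cat >> h.py <<'E'
def blob(m,near=None):
    n,l,s,c=cv2.connectedComponentsWithStats(m.astype(np.uint8))
    ok=[i for i in range(1,n) if s[i,4]>15]
    i=max(ok,key=lambda i:s[i,4]) if near is None else min(ok,key=lambda i:np.hypot(*(c[i]-near)))
    return l==i,c[i],s[i]
E
python3 - <<'E'
from h import *
c=dict(np.load("top0.npz")); im=c["pixels"]; hsv=cv2.cvtColor(im,cv2.COLOR_RGB2HSV); W=cloud(c)
print("cam",-c["R"].T@c["t"], c["fx"])
H,S,V=[hsv[:,:,i].astype(int) for i in range(3)]
m,p,s=blob(((H<5)|(H>175))&(S>150)); print("red",p,s,plane(c,*p,.071),np.median(W[m],0))
m,p,s=blob((S>90)&(V>60)&(H>15)&(H<32),(301,250)); 
cn=cv2.findContours(m.astype(np.uint8),0,2)[0][0]; e=cv2.minEnclosingCircle(cn)
print("ring",p,s,e,plane(c,*e[0],.02),np.median(W[m],0))
m,p,s=blob((W[:,:,2]>.012)&(W[:,:,2]<.026)&(np.arange(512)[None]<230)&(np.arange(384)[:,None]>190)&(np.arange(512)[None]>160))
cn=max(cv2.findContours(m.astype(np.uint8),0,2)[0],key=cv2.contourArea); r=cv2.minAreaRect(cn); print("base",r,[plane(c,*q,.018).round(4) for q in cv2.boxPoints(r)])
B=(H>100)&(H<130)&(S>100); m,p,s=blob(B,(140,216)); Q=W[m]; Q=Q[Q[:,2]>.03]; print("cover",p,s,Q.min(0),Q.max(0))
m,p,s=blob((W[:,:,2]>.03)&(W[:,:,2]<.04)&(np.arange(512)[None]>180)&(np.arange(512)[None]<200),(190,217)); print("spig",p,s,plane(c,*p,.035))
m,p,s=blob((W[:,:,2]>.03)&(W[:,:,2]<.04)&(np.arange(512)[None]>205)&(np.arange(512)[None]<225),(214,216)); print("lug",p,s,plane(c,*p,.034))
c=dict(np.load("scene0.npz")); save(c,"crop1.png",4,(200,180,300,280))
E
```

```text
cam [ 0.46909624 -0.1029787   1.09441699] 457.696922614315
red [309.375  176.4125] [305 172  10  10  80] [ 0.62884774 -0.237552    0.071     ] [ 0.6295551  -0.23725402  0.07037924]
ring [301.28387097 249.78709677] [293 241  18  18 155] ((301.26922607421875, 249.65383911132812), 9.040613174438477) [ 0.46421305 -0.22208067  0.02      ] [ 0.46346174 -0.22215102  0.0194777 ]
base ((191.29248046875, 217.60415649414062), (38.27939224243164, 61.646732330322266), 87.79740142822266) [array([0.5827, 0.1102, 0.018 ]), array([ 0.5878, -0.0353,  0.018 ]), array([ 0.4977, -0.0391,  0.018 ]), array([0.4928, 0.1049, 0.018 ])]
cover [138.43947858 216.26163873] [ 118  201   44   30 1074] [ 0.46909624 -0.1029787   0.05008012] [0.56673688 0.1655086  1.09441699]
spig [189.39473684 216.96052632] [185 213  10   9  76] [0.54041567 0.03743394 0.035     ]
lug [213.93617021 216.12056738] [208 210  13  13 141] [ 0.54222316 -0.01926087  0.034     ]
```

View pics/crop1.png

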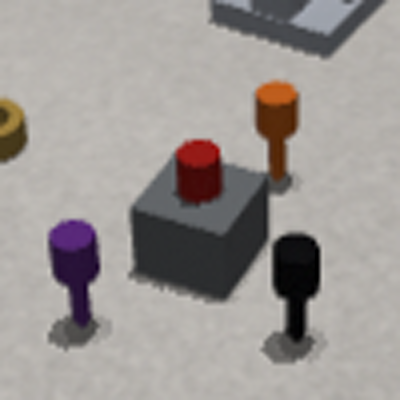

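Crop: the red-headed pin stands in the grey stand, with orange, purple and black pins beside it. So the red one is meant. First I'll turn the tool so that it closes along jig x.

{"api": "play_rows", "payload": {"rows": [{"roll": 0.985}, {"roll": 0.985}, {"roll": 0.985}, {"roll": 0.985}, {"roll": 0.985}, {"roll": 0.985}, {"roll": 0.985}, {"roll": 0.985}, {"roll": 0.985}, {"roll": 0.985}, {"roll": 0.985}, {"roll": 0.985}, {"roll": 0.985}, {"roll": 0.985}, {"roll": 0.985}, {"roll": 0.985}, {"roll": 0.985}, {"roll": 0.985}]}}

```text
validation failed for argument at $.ro...
```

{"api": "play_rows", "payload": {"rows": [{"dx": -0.7, "dy": 0.45}, {"dx": -0.7, "dy": 0.45}, {"dx": -0.7, "dy": 0.45}, {"dx": -0.7, "dy": 0.45}, {"dx": -0.7, "dy": 0.45}, {"dx": -0.7, "dy": 0.45}, {"dx": -0.7, "dy": 0.45}, {"dx": -0.7, "dy": 0.45}, {"dx": -0.7, "dy": 0.45}, {"dx": -0.7, "dy": 0.45}, {"dx": -0.7, "dy": 0.45}, {"dx": -0.7, "dy": 0.45}, {"dx": -0.7}]}}

```text
validation failed for argument at $.ro...
```

{"api": "play_rows", "payload": {"rows": [{"dx": 0, "dy": 0, "dz": 0, "roll": 0.985, "fingers": 0}, {"dx": 0, "dy": 0, "dz": 0, "roll": 0.985, "fingers": 0}, {"dx": 0, "dy": 0, "dz": 0, "roll": 0.985, "fingers": 0}, {"dx": 0, "dy": 0, "dz": 0, "roll": 0.985, "fingers": 0}, {"dx": 0, "dy": 0, "dz": 0, "roll": 0.985, "fingers": 0}, {"dx": 0, "dy": 0, "dz": 0, "roll": 0.985, "fingers": 0}, {"dx": 0, "dy": 0, "dz": 0, "roll": 0.985, "fingers": 0}, {"dx": 0, "dy": 0, "dz": 0, "roll": 0.985, "fingers": 0}, {"dx": 0, "dy": 0, "dz": 0, "roll": 0.985, "fingers": 0}, {"dx": 0, "dy": 0, "dz": 0, "roll": 0.985, "fingers": 0}, {"dx": 0, "dy": 0, "dz": 0, "roll": 0.985, "fingers": 0}, {"dx": 0, "dy": 0, "dz": 0, "roll": 0.985, "fingers": 0}, {"dx": 0, "dy": 0, "dz": 0, "roll": 0.985, "fingers": 0}, {"dx": 0, "dy": 0, "dz": 0, "roll": 0.985, "fingers": 0}, {"dx": 0, "dy": 0, "dz": 0, "roll": 0.985, "fingers": 0}, {"dx": 0, "dy": 0, "dz": 0, "roll": 0.985, "fingers": 0}, {"dx": 0, "dy": 0, "dz": 0, "roll": 0.985, "fingers": 0}, {"dx": 0, "dy": 0, "dz": 0, "roll": 0.985, "fingers": 0}]}}

```text
time: 1.6
tool_pos: [0.1985, 0.6447, 0.2304]
tcp_rot: [2.187, 2.255, -0.002]
wrist_force: [-0.2, 0.3, -0.5]
width: 1.0
```

{"api": "play_rows", "payload": {"rows": [{"dx": -0.7, "dy": 0.45, "dz": 0, "roll": 0, "fingers": 0}, {"dx": -0.7, "dy": 0.45, "dz": 0, "roll": 0, "fingers": 0}, {"dx": -0.7, "dy": 0.45, "dz": 0, "roll": 0, "fingers": 0}, {"dx": -0.7, "dy": 0.45, "dz": 0, "roll": 0, "fingers": 0}, {"dx": -0.7, "dy": 0.45, "dz": 0, "roll": 0, "fingers": 0}, {"dx": -0.7, "dy": 0.45, "dz": 0, "roll": 0, "fingers": 0}, {"dx": -0.7, "dy": 0.45, "dz": 0, "roll": 0, "fingers": 0}, {"dx": -0.7, "dy": 0.45, "dz": 0, "roll": 0, "fingers": 0}, {"dx": -0.7, "dy": 0.45, "dz": 0, "roll": 0, "fingers": 0}, {"dx": -0.7, "dy": 0.45, "dz": 0, "roll": 0, "fingers": 0}, {"dx": -0.7, "dy": 0.45, "dz": 0, "roll": 0, "fingers": 0}, {"dx": -0.7, "dy": 0.45, "dz": 0, "roll": 0, "fingers": 0}]}}

```text
time: 2.6
tool_pos: [0.4264, 0.315, 0.2308]
tcp_rot: [-2.183, -2.259, 0.001]
wrist_force: [0.1, 0.2, 0.2]
width: 1.0
```

{"api": "play_rows", "payload": {"rows": [{"dx": -0.9, "dy": 0.05, "dz": 0, "roll": 0, "fingers": 0}, {"dx": -0.9, "dy": 0.05, "dz": 0, "roll": 0, "fingers": 0}, {"dx": -0.9, "dy": 0.05, "dz": 0, "roll": 0, "fingers": 0}, {"dx": -0.9, "dy": 0.05, "dz": 0, "roll": 0, "fingers": 0}, {"dx": -0.9, "dy": 0.05, "dz": 0, "roll": 0, "fingers": 0}, {"dx": -0.9, "dy": 0.05, "dz": 0, "roll": 0, "fingers": 0}, {"dx": -0.9, "dy": 0.05, "dz": 0, "roll": 0, "fingers": 0}, {"dx": -0.9, "dy": 0.05, "dz": 0, "roll": 0, "fingers": 0}, {"dx": -0.9, "dy": 0.05, "dz": 0, "roll": 0, "fingers": 0}, {"dx": -0.9, "dy": 0.05, "dz": 0, "roll": 0, "fingers": 0}, {"dx": -0.9, "dy": 0.05, "dz": 0, "roll": 0, "fingers": 0}, {"dx": -0.9, "dy": 0.05, "dz": 0, "roll": 0, "fingers": 0}, {"dx": -0.9, "dy": 0.05, "dz": 0, "roll": 0, "fingers": 0}, {"dx": -0.9, "dy": 0.05, "dz": 0, "roll": 0, "fingers": 0}]}}

```text
time: 3.77
tool_pos: [0.4707, -0.1878, 0.2309]
tcp_rot: [-2.183, -2.258, 0.0]
wrist_force: [0.4, 0.7, -0.0]
width: 1.002
```

```bash
cat >> h.py <<'E'
def delta(target):
    s=bot.read_state(); M=Rn.from_rotvec(s["tcp_rot"]).as_matrix(); print("t",s["time"],"tcp",s["tool_pos"].round(4),"rows*scale",(M.T@(np.array(target)-s["tool_pos"])/.04).round(3)); return s
E
python3 - <<'E'
from h import *
c=cam("wrist"); np.savez("w1.npz",**c); save(c,"w1.png",1)
print("cam",-c["R"].T@c["t"],c["fx"]); s=bot.read_state(); print(s["tool_pos"])
im=c["pixels"]; hsv=cv2.cvtColor(im,cv2.COLOR_RGB2HSV); W=cloud(c)
m=(hsv[:,:,1]>90)&(hsv[:,:,0]>14)&(hsv[:,:,0]<34)&(hsv[:,:,2]>50)
m,p,st=blob(m); top=m&(abs(W[:,:,2]-.02)<.003)
cn=max(cv2.findContours(top.astype(np.uint8),0,2)[0],key=cv2.contourArea); e=cv2.fitEllipse(cn); print(p,st,e,plane(c,*e[0],.02))
E
```

```text
cam [ 0.46909808 -0.11127141  0.37430537] 316.86961379551394
[ 0.4714583  -0.19381667  0.23111479]
[239.8685446  200.38028169] [230 186  27  23 213] ((241.6730499267578, 198.77684020996094), (15.497626304626465, 29.030807495117188), 131.2430877685547) [ 0.45867897 -0.23246256  0.02      ]
```

View pics/w1.png

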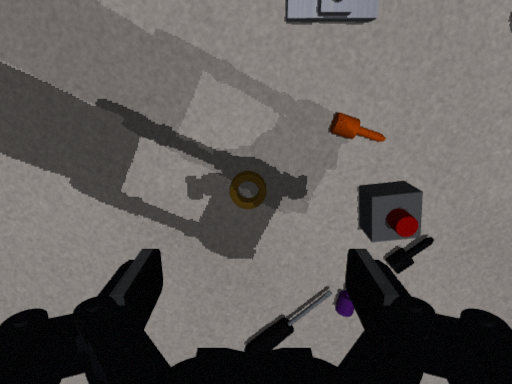

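Wrist view: the ring is in shadow at about (248,190) and the red pin is in its stand at (403,225). The orange pin (360,130), black pin (412,252) and purple pin (345,303) now look toppled and lying on the bench. My ring mask was clipped by the shadow, so I'll refit it from the same picture.

Run:
```python
from h import *
c=dict(np.load("w1.npz")); im=c["pixels"]; hsv=cv2.cvtColor(im,cv2.COLOR_RGB2HSV); W=cloud(c)
b=np.zeros(im.shape[:2],bool); b[160:225,215:285]=1
top=b&(W[:,:,2]>.015)&(W[:,:,2]<.025)
cn=max(cv2.findContours(top.astype(np.uint8),0,2)[0],key=cv2.contourArea)
P=W[top]; print(top.sum(),P.min(0),P.max(0))
h=cv2.convexHull(cn)[:,0]; e=cv2.fitEllipse(h); print(e,plane(c,*e[0],.02))
q=np.array([plane(c,*k,.02)[:2] for k in h],np.float32)*1000; print("circ",cv2.minEnclosingCircle(q))
S=hsv[:,:,1]; m,p,st=blob(b&(S>70)); h=cv2.convexHull(max(cv2.findContours(m.astype(np.uint8),0,2)[0],key=cv2.contourArea))[:,0]
print(st,cv2.fitEllipse(h),plane(c,*cv2.fitEllipse(h)[0],.015))
```

```text
710 [ 0.44334354 -0.24531333  0.01515395] [ 0.48602203 -0.20193644  0.02302039]
((247.3448944091797, 191.09107971191406), (35.9744987487793, 36.82876205444336), 97.78919982910156) [ 0.46511841 -0.22273044  0.02      ]
circ ((465.25543212890625, -223.00918579101562), 22.326168060302734)
[229 171  38  39 898] ((247.64463806152344, 189.76052856445312), (37.31808090209961, 38.724124908447266), 2.495835304260254) [ 0.46537339 -0.22263681  0.015     ]
```

{"api": "play_rows", "payload": {"rows": [{"dx": -0.12, "dy": -0.03, "dz": 0.6, "roll": 0, "fingers": 0}, {"dx": -0.12, "dy": -0.03, "dz": 0.6, "roll": 0, "fingers": 0}, {"dx": -0.12, "dy": -0.03, "dz": 0.6, "roll": 0, "fingers": 0}, {"dx": -0.12, "dy": -0.03, "dz": 0.6, "roll": 0, "fingers": 0}, {"dx": -0.12, "dy": -0.03, "dz": 0.6, "roll": 0, "fingers": 0}, {"dx": -0.12, "dy": -0.03, "dz": 0.6, "roll": 0, "fingers": 0}, {"dx": 0, "dy": 0, "dz": 0.4, "roll": 0, "fingers": 0}, {"dx": 0, "dy": 0, "dz": 0.4, "roll": 0, "fingers": 0}, {"dx": 0, "dy": 0, "dz": 0.3, "roll": 0, "fingers": 0}, {"dx": 0, "dy": 0, "dz": 0.3, "roll": 0, "fingers": 0}, {"dx": 0, "dy": 0, "dz": 0.2, "roll": 0, "fingers": 0}, {"dx": 0, "dy": 0, "dz": 0.2, "roll": 0, "fingers": 0}, {"dx": 0, "dy": 0, "dz": 0.15, "roll": 0, "fingers": 0}, {"dx": 0, "dy": 0, "dz": 0, "roll": 0, "fingers": 0}, {"dx": 0, "dy": 0, "dz": 0, "roll": 0, "fingers": 0}]}}

```text
time: 5.07
tool_pos: [0.4652, -0.2151, 0.0093]
tcp_rot: [-2.183, -2.259, 0.0]
wrist_force: [0.0, 0.2, -0.7]
width: 1.003
```

{"api": "play_rows", "payload": {"rows": [{"dx": -0.1, "dy": 0, "dz": 0.06, "roll": 0, "fingers": 0}, {"dx": -0.09, "dy": -0.01, "dz": 0.06, "roll": 0, "fingers": 0}, {"dx": 0, "dy": 0, "dz": 0, "roll": 0, "fingers": 0}, {"dx": 0, "dy": 0, "dz": 0, "roll": 0, "fingers": 0}]}}

```text
time: 5.4
tool_pos: [0.4651, -0.2232, 0.0047]
tcp_rot: [2.184, 2.258, 0.0]
wrist_force: [0.2, -0.4, -0.6]
width: 0.999
```

{"api": "play_rows", "payload": {"grip_force": 40, "rows": [{"dx": 0, "dy": 0, "dz": 0, "roll": 0, "fingers": 1}, {"dx": 0, "dy": 0, "dz": 0, "roll": 0, "fingers": 1}, {"dx": 0, "dy": 0, "dz": 0, "roll": 0, "fingers": 1}, {"dx": 0, "dy": 0, "dz": 0, "roll": 0, "fingers": 1}, {"dx": 0, "dy": 0, "dz": 0, "roll": 0, "fingers": 1}, {"dx": 0, "dy": 0, "dz": 0, "roll": 0, "fingers": 1}, {"dx": 0, "dy": 0, "dz": 0, "roll": 0, "fingers": 1}, {"dx": 0, "dy": 0, "dz": 0, "roll": 0, "fingers": 1}]}}

```text
time: 6.07
tool_pos: [0.4651, -0.2227, 0.005]
tcp_rot: [2.183, 2.259, 0.0]
wrist_force: [-1.9, -0.4, 6.3]
width: 0.492
```

{"api": "play_rows", "payload": {"rows": [{"dx": 0, "dy": 0, "dz": -0.1, "roll": 0, "fingers": 1}, {"dx": 0, "dy": 0, "dz": -0.3, "roll": 0, "fingers": 1}, {"dx": 0, "dy": 0, "dz": -0.6, "roll": 0, "fingers": 1}, {"dx": 0, "dy": 0, "dz": -0.8, "roll": 0, "fingers": 1}, {"dx": 0, "dy": 0, "dz": -0.8, "roll": 0, "fingers": 1}, {"dx": 0.2, "dy": 0.1, "dz": -0.8, "roll": 0, "fingers": 1}, {"dx": 0.5, "dy": 0.2, "dz": -0.2, "roll": 0, "fingers": 1}, {"dx": 0.6, "dy": 0.25, "dz": 0, "roll": 0, "fingers": 1}, {"dx": 0.6, "dy": 0.25, "dz": 0, "roll": 0, "fingers": 1}, {"dx": 0.6, "dy": 0.25, "dz": 0, "roll": 0, "fingers": 1}, {"dx": 0.6, "dy": 0.25, "dz": 0, "roll": 0, "fingers": 1}, {"dx": 0.6, "dy": 0.25, "dz": 0, "roll": 0, "fingers": 1}, {"dx": 0.5, "dy": 0.25, "dz": 0, "roll": 0, "fingers": 1}, {"dx": 0.4, "dy": 0.2, "dz": 0, "roll": 0, "fingers": 1}, {"dx": 0, "dy": 0, "dz": 0, "roll": 0, "fingers": 1}, {"dx": 0, "dy": 0, "dz": 0, "roll": 0, "fingers": 1}]}}

```text
time: 7.4
tool_pos: [0.5387, -0.0354, 0.1489]
tcp_rot: [2.18, 2.261, -0.0]
wrist_force: [-0.4, 0.1, -0.6]
width: 0.495
```

Run:
```python
from h import *
c=cam("wrist"); np.savez("w2.npz",**c); save(c,"w2.png",1.4)
s=bot.read_state(); print("cam",-c["R"].T@c["t"],s["tool_pos"])
W=cloud(c); Z=W[:,:,2]
n,l,st,ce=cv2.connectedComponentsWithStats(((Z>.031)&(Z<.038)).astype(np.uint8))
for i in range(1,n):
    if st[i,4]>100: P=W[l==i]; print(i,st[i],ce[i],P.min(0).round(4),P.max(0).round(4),plane(c,*ce[i],.0345))
```

```text
cam [0.53679439 0.04119202 0.29226012] [ 0.53838027 -0.03611955  0.14879377]
4 [246  82  30  31 721] [260.32732316  97.17475728] [0.5308 0.0256 0.0312] [0.5538 0.0483 0.0375] [0.54210629 0.03703296 0.0345    ]
5 [ 242  151   37   37 1127] [259.87133984 169.27772848] [ 0.5289 -0.0368  0.0311] [ 0.5594 -0.0055  0.0372] [ 0.5441307 -0.0206379  0.0345   ]
6 [483 159  29  44 340] [493.92058824 177.75294118] [ 0.7358 -0.0418  0.031 ] [ 0.7534 -0.005   0.038 ] [ 0.74129417 -0.02097809  0.0345    ]
```

View pics/w2.png

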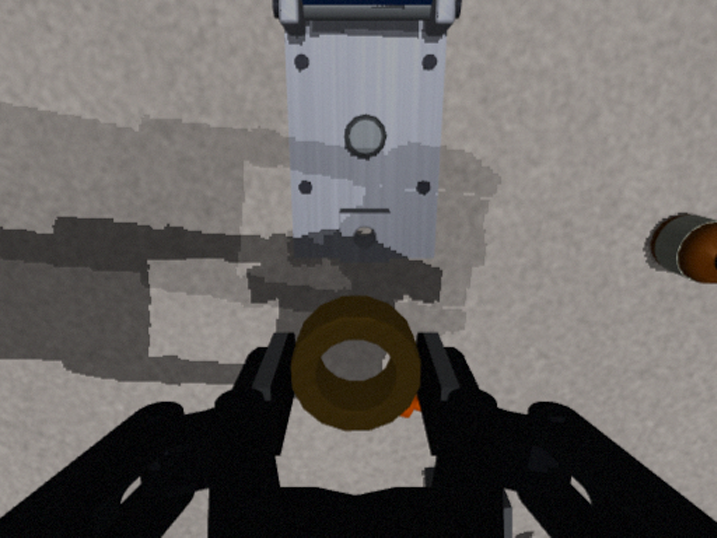

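The wrist view (1.4x) shows the ring held level at (355,362), the spigot at (365,135), and the lug with its hole at (364,237). Next I'll measure the ring in hand from the same picture.

Run:
```python
from h import *
c=dict(np.load("w2.npz")); W=cloud(c); Z=W[:,:,2]
hsv=cv2.cvtColor(c["pixels"],cv2.COLOR_RGB2HSV); b=np.zeros(Z.shape,bool); b[205:315,205:303]=1
br=b&(hsv[:,:,1]>90)&(hsv[:,:,0]>12)&(hsv[:,:,0]<32)&(Z>.1)
print("zpct",np.percentile(Z[br],[2,50,90,98]))
zt=np.percentile(Z[br],90)
m=br&(abs(Z-zt)<.003)
q=(W[m][:,:2]*1000).astype(np.float32); print(m.sum(),cv2.minEnclosingCircle(q), q.min(0),q.max(0))
h=cv2.convexHull(cv2.findNonZero(m.astype(np.uint8)))[:,0]; qq=np.array([plane(c,*k,.164)[:2] for k in h],np.float32)*1000; print("top circle",cv2.minEnclosingCircle(qq))
# bore in top face: hole contour
cs,hi=cv2.findContours(m.astype(np.uint8),cv2.RETR_CCOMP,2)
for k,hh in zip(cs,hi[0]):
    if hh[3]>=0 and cv2.contourArea(k)>100: print("bore",cv2.minEnclosingCircle(np.array([plane(c,*p,.164)[:2] for p in k[:,0]],np.float32)*1000))
# spigot top circle
m=(Z>.033)&(Z<.037); m,p,st=blob(m,(260,97)); q=np.array([plane(c,*k[0],.035)[:2] for k in cv2.findContours(m.astype(np.uint8),0,2)[0][0]],np.float32)*1000; print("spigot",cv2.minEnclosingCircle(q))
```

```text
zpct [0.147495   0.16399583 0.16510488 0.16566094]
4050 ((539.2576904296875, -34.7142219543457), 23.237558364868164) [517.8661  -57.95064] [560.91504  -14.303304]
top circle ((539.343505859375, -34.9188117980957), 23.210224151611328)
bore ((539.5947265625, -35.82191467285156), 13.430155754089355)
spigot ((542.2426147460938, 36.87480545043945), 11.454667091369629)
```

{"api": "play_rows", "payload": {"rows": [{"dx": 0.3, "dy": 0.02, "dz": 0, "roll": 0, "fingers": 1}, {"dx": 0.4, "dy": 0.02, "dz": 0.2, "roll": 0, "fingers": 1}, {"dx": 0.4, "dy": 0.03, "dz": 0.4, "roll": 0, "fingers": 1}, {"dx": 0.4, "dy": 0.03, "dz": 0.5, "roll": 0, "fingers": 1}, {"dx": 0.2, "dy": 0.02, "dz": 0.5, "roll": 0, "fingers": 1}, {"dx": 0.12, "dy": 0, "dz": 0.5, "roll": 0, "fingers": 1}, {"dx": 0, "dy": 0, "dz": 0.3, "roll": 0, "fingers": 1}, {"dx": 0, "dy": 0, "dz": 0.1, "roll": 0, "fingers": 1}, {"dx": 0, "dy": 0, "dz": 0, "roll": 0, "fingers": 1}, {"dx": 0, "dy": 0, "dz": 0, "roll": 0, "fingers": 1}, {"dx": 0, "dy": 0, "dz": 0, "roll": 0, "fingers": 1}]}}

```text
time: 8.37
tool_pos: [0.5422, 0.0364, 0.0499]
tcp_rot: [2.183, 2.257, 0.003]
wrist_force: [-0.2, 0.3, -0.6]
width: 0.497
```

{"api": "play_rows", "payload": {"rows": [{"dx": 0, "dy": -0.02, "dz": 0.1, "roll": 0, "fingers": 1}, {"dx": 0, "dy": 0, "dz": 0.1, "roll": 0, "fingers": 1}, {"dx": 0, "dy": 0, "dz": 0.08, "roll": 0, "fingers": 1}, {"dx": 0, "dy": 0, "dz": 0.07, "roll": 0, "fingers": 1}, {"dx": 0, "dy": 0, "dz": 0.05, "roll": 0, "fingers": 1}, {"dx": 0, "dy": 0, "dz": 0, "roll": 0, "fingers": 1}]}}

```text
time: 8.87
tool_pos: [0.5406, 0.0371, 0.0323]
tcp_rot: [2.183, 2.259, 0.002]
wrist_force: [2.1, 2.2, -1.6]
width: 0.501
```

{"api": "play_rows", "payload": {"rows": [{"dx": 0.01, "dy": 0.01, "dz": 0.06, "roll": 0, "fingers": 1}, {"dx": 0, "dy": 0, "dz": 0.06, "roll": 0, "fingers": 1}, {"dx": 0, "dy": 0, "dz": 0.06, "roll": 0, "fingers": 1}, {"dx": 0, "dy": 0, "dz": 0.05, "roll": 0, "fingers": 1}, {"dx": 0, "dy": 0, "dz": 0, "roll": 0, "fingers": 1}, {"dx": 0, "dy": 0, "dz": 0, "roll": 0, "fingers": 1}]}}

```text
time: 9.37
tool_pos: [0.5406, 0.0373, 0.0231]
tcp_rot: [2.183, 2.259, 0.0]
wrist_force: [2.1, 1.8, -2.3]
width: 0.5
```

{"api": "play_rows", "payload": {"rows": [{"dx": 0.01, "dy": 0.01, "dz": 0.03, "roll": 0, "fingers": 1}, {"dx": 0, "dy": 0, "dz": 0.03, "roll": 0, "fingers": 1}, {"dx": 0, "dy": 0, "dz": 0.03, "roll": 0, "fingers": 1}, {"dx": 0, "dy": 0, "dz": 0, "roll": 0, "fingers": 1}]}}

```text
time: 9.7
tool_pos: [0.5408, 0.0374, 0.0228]
tcp_rot: [-2.182, -2.259, 0.002]
wrist_force: [-10.1, 0.2, 23.8]
width: 0.499
```

{"api": "play_rows", "payload": {"rows": [{"dx": 0, "dy": 0, "dz": -0.06, "roll": 0, "fingers": 1}, {"dx": 0, "dy": 0, "dz": 0, "roll": 0, "fingers": 0.1}, {"dx": 0, "dy": 0, "dz": 0, "roll": 0, "fingers": 0.1}, {"dx": 0, "dy": 0, "dz": 0, "roll": 0, "fingers": 0.1}, {"dx": 0, "dy": 0, "dz": 0, "roll": 0, "fingers": 0.1}, {"dx": 0, "dy": 0, "dz": 0, "roll": 0, "fingers": 0.1}, {"dx": 0, "dy": 0, "dz": -0.3, "roll": 0, "fingers": 0.1}, {"dx": 0, "dy": 0, "dz": -0.6, "roll": 0, "fingers": 0.1}, {"dx": -0.3, "dy": 0, "dz": -0.8, "roll": 0, "fingers": 0.1}, {"dx": -0.5, "dy": 0, "dz": -0.8, "roll": 0, "fingers": 0.1}, {"dx": -0.5, "dy": 0, "dz": -0.8, "roll": 0, "fingers": 1}, {"dx": -0.5, "dy": 0, "dz": -0.8, "roll": 0, "fingers": 1}, {"dx": 0, "dy": 0, "dz": -0.8, "roll": 0, "fingers": 1}, {"dx": 0, "dy": 0, "dz": 0, "roll": 0, "fingers": 1}, {"dx": 0, "dy": 0, "dz": 0, "roll": 0, "fingers": 1}]}}

```text
time: 10.95
tool_pos: [0.5453, -0.0349, 0.2221]
tcp_rot: [2.18, 2.254, 0.007]
wrist_force: [-0.9, -0.4, -0.4]
width: 0.185
```

Run:
```python
from h import *
c=cam("wrist"); np.savez("w3.npz",**c); save(c,"w3.png",1.2)
s=bot.read_state(); print("cam",-c["R"].T@c["t"],s["tool_pos"],s["time"])
W=cloud(c); Z=W[:,:,2]
hsv=cv2.cvtColor(c["pixels"],cv2.COLOR_RGB2HSV)
m,p,st=blob((hsv[:,:,1]>90)&(hsv[:,:,0]>12)&(hsv[:,:,0]<34)&(Z>.03)&(Z<.045)); P=W[m]; print("ring",st,P.min(0),P.max(0),np.percentile(P[:,2],[5,50,95]))
# lug
near=(abs(W[:,:,0]-.544)<.03)&(abs(W[:,:,1]+.021)<.03)&(Z>.03)&(Z<.038)
m,p,st=blob(near); print("lug",W[m].min(0),W[m].max(0)); f=cv2.findContours(m.astype(np.uint8),cv2.RETR_CCOMP,2)
for k,hh in zip(f[0],f[1][0]):
    if cv2.contourArea(k)>20: print(hh[3]>=0,cv2.minEnclosingCircle(np.array([plane(c,*p,.034)[:2] for p in k[:,0]],np.float32)*1000))
# red
m,p,st=blob(((hsv[:,:,0]<5)|(hsv[:,:,0]>175))&(hsv[:,:,1]>150)) ; print("red",p,np.percentile(W[m],[2,98],axis=0))
t=cam("top"); np.savez("t3.npz",**t); TW=cloud(t); hs=cv2.cvtColor(t["pixels"],cv2.COLOR_RGB2HSV)
m,p,st=blob((hs[:,:,0]>100)&(hs[:,:,0]<130)&(hs[:,:,1]>100),(138,216)); Q=TW[m]; Q=Q[(Q[:,2]>.03)&(Q[:,2]<.3)]; print("cover",np.percentile(Q,[0,1,99,100],axis=0).round(4))
```

```text
cam [0.54273554 0.0417432  0.36535676] [ 0.54382262 -0.0344666   0.21962784] 11.0
ring [229  74  44  45 999] [0.52059628 0.01568263 0.03000724] [0.56340723 0.05771418 0.04100214] [0.0369821  0.03862104 0.0400211 ]
lug [ 0.52890725 -0.03597312  0.03048024] [ 0.55944736 -0.00552751  0.03738938]
False ((544.2816162109375, -20.745281219482422), 21.01156234741211)
True ((544.0840454101562, -20.30230140686035), 7.416398048400879)Traceback (most recent call last):
  File "<stdin>", line 13, in <module>
  File "h.py", line 21, in blob
    i=max(ok,key=lambda i:s[i,4]) if near is None else min(ok,key=lambda i:np.hypot(*(c[i]-near)))
      ~~~^^^^^^^^^^^^^^^^^^^^^^^^
ValueError: max() iterable argument is empty
```

View pics/w3.png

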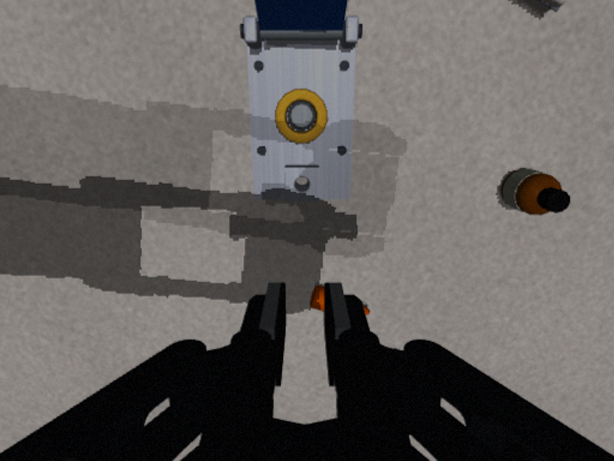

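Wrist view (1.2x): the ring sits concentric on the spigot at (301,116) with its top at about 38.6 mm, against 38 expected, so it is seated. The base hole is at (302,183). Next I need the cover angle, from the first top picture.

Run:
```python
from h import *
c=dict(np.load("top0.npz")); W=cloud(c); hs=cv2.cvtColor(c["pixels"],cv2.COLOR_RGB2HSV)
m,p,st=blob((hs[:,:,0]>100)&(hs[:,:,0]<130)&(hs[:,:,1]>100),(138,216)); Q=W[m]; Q=Q[(Q[:,2]>.05)&(Q[:,2]<.3)]
print(np.percentile(Q,[0,1,99,100],axis=0).round(4)); k=np.polyfit(Q[:,2],Q[:,1],1); print("y=k z+b",k,"theta",np.pi/2+np.arctan(k[0]))
```

```text
[[0.5076 0.099  0.0501]
 [0.5083 0.1015 0.053 ]
 [0.5655 0.1646 0.1709]
 [0.5667 0.1655 0.1742]]
y=k z+b [0.50467528 0.07466179] theta 2.03817716183506
```

{"api": "play_rows", "payload": {"rows": [{"dx": 0.4, "dy": 0, "dz": 0, "roll": 0, "fingers": 1}, {"dx": 0.6, "dy": 0, "dz": 0, "roll": 0, "fingers": 1}, {"dx": 0.7, "dy": 0.01, "dz": 0, "roll": 0, "fingers": 1}, {"dx": 0.7, "dy": 0.01, "dz": 0, "roll": 0, "fingers": 1}, {"dx": 0.7, "dy": 0.01, "dz": 0, "roll": 0, "fingers": 1}, {"dx": 0.7, "dy": 0.01, "dz": 0, "roll": 0, "fingers": 1}, {"dx": 0.7, "dy": 0, "dz": 0, "roll": 0, "fingers": 1}, {"dx": 0.7, "dy": 0, "dz": 0, "roll": 0, "fingers": 1}, {"dx": 0.5, "dy": 0, "dz": 0, "roll": 0, "fingers": 1}, {"dx": 0.3, "dy": 0, "dz": 0, "roll": 0, "fingers": 1}, {"dx": 0, "dy": 0, "dz": 0.3, "roll": 0, "fingers": 1}, {"dx": 0, "dy": 0, "dz": 0.6, "roll": 0, "fingers": 1}, {"dx": 0, "dy": 0, "dz": 0.6, "roll": 0, "fingers": 1}, {"dx": 0, "dy": 0, "dz": 0.4, "roll": 0, "fingers": 1}, {"dx": 0, "dy": 0, "dz": 0, "roll": 0, "fingers": 1}, {"dx": 0, "dy": 0, "dz": 0, "roll": 0, "fingers": 1}]}}

```text
time: 12.33
tool_pos: [0.535, 0.204, 0.1396]
tcp_rot: [-2.183, -2.257, 0.007]
wrist_force: [0.9, -0.4, 0.8]
width: -0.004
```

{"api": "play_rows", "payload": {"rows": [{"dx": -0.2, "dy": 0, "dz": -0.03, "roll": 0, "fingers": 1}, {"dx": -0.3, "dy": 0, "dz": -0.03, "roll": 0, "fingers": 1}, {"dx": -0.25, "dy": 0, "dz": -0.03, "roll": 0, "fingers": 1}, {"dx": -0.25, "dy": 0, "dz": -0.03, "roll": 0, "fingers": 1}, {"dx": -0.25, "dy": 0, "dz": -0.03, "roll": 0, "fingers": 1}, {"dx": -0.25, "dy": 0, "dz": -0.03, "roll": 0, "fingers": 1}, {"dx": -0.25, "dy": 0, "dz": -0.03, "roll": 0, "fingers": 1}, {"dx": -0.25, "dy": 0, "dz": -0.03, "roll": 0, "fingers": 1}, {"dx": -0.25, "dy": 0, "dz": 0, "roll": 0, "fingers": 1}, {"dx": -0.2, "dy": 0, "dz": 0, "roll": 0, "fingers": 1}, {"dx": 0, "dy": 0, "dz": 0, "roll": 0, "fingers": 1}]}}

```text
time: 13.25
tool_pos: [0.5399, 0.1056, 0.1513]
tcp_rot: [2.184, 2.257, -0.002]
wrist_force: [-0.5, 0.2, 0.2]
width: 0.004
```

```bash
cat >> h.py <<'E'
def cover():
    for n in("top","scene"):
        c=cam(n); W=cloud(c); hs=cv2.cvtColor(c["pixels"],cv2.COLOR_RGB2HSV)
        m=(hs[:,:,0]>100)&(hs[:,:,0]<130)&(hs[:,:,1]>100)&(W[:,:,0]>.48)&(W[:,:,0]<.6)&(W[:,:,1]>-.07)&(W[:,:,1]<.22)&(W[:,:,2]>.02)&(W[:,:,2]<.25)
        Q=W[m]; print(n,len(Q))
        if len(Q)>50:
            d=Q-Q.mean(0); v=np.linalg.svd(d,full_matrices=0)[2]; print(np.percentile(Q,[1,99],axis=0).round(3),"normal",v[2].round(3))
E
python3 -c "
from h import *
cover()"
```

```text
top 282
[[0.508 0.084 0.052]
 [0.567 0.096 0.186]] normal [-0.04   0.997  0.06 ]
scene 809
[[0.511 0.082 0.049]
 [0.571 0.096 0.182]] normal [ 0.035 -0.997 -0.072]
```

{"api": "play_rows", "payload": {"rows": [{"dx": -0.24, "dy": 0, "dz": 0.05, "roll": 0, "fingers": 1}, {"dx": -0.24, "dy": 0, "dz": 0.05, "roll": 0, "fingers": 1}, {"dx": -0.22, "dy": 0, "dz": 0.08, "roll": 0, "fingers": 1}, {"dx": -0.22, "dy": 0, "dz": 0.08, "roll": 0, "fingers": 1}, {"dx": -0.22, "dy": 0, "dz": 0.08, "roll": 0, "fingers": 1}, {"dx": -0.19, "dy": 0, "dz": 0.14, "roll": 0, "fingers": 1}, {"dx": -0.19, "dy": 0, "dz": 0.14, "roll": 0, "fingers": 1}, {"dx": -0.19, "dy": 0, "dz": 0.14, "roll": 0, "fingers": 1}, {"dx": -0.15, "dy": 0, "dz": 0.18, "roll": 0, "fingers": 1}, {"dx": -0.15, "dy": 0, "dz": 0.18, "roll": 0, "fingers": 1}, {"dx": -0.15, "dy": 0, "dz": 0.18, "roll": 0, "fingers": 1}, {"dx": -0.1, "dy": 0, "dz": 0.21, "roll": 0, "fingers": 1}, {"dx": -0.1, "dy": 0, "dz": 0.21, "roll": 0, "fingers": 1}, {"dx": -0.1, "dy": 0, "dz": 0.21, "roll": 0, "fingers": 1}, {"dx": -0.04, "dy": 0, "dz": 0.23, "roll": 0, "fingers": 1}, {"dx": -0.04, "dy": 0, "dz": 0.2, "roll": 0, "fingers": 1}, {"dx": 0, "dy": 0, "dz": 0.1, "roll": 0, "fingers": 1}, {"dx": 0, "dy": 0, "dz": 0.05, "roll": 0, "fingers": 1}, {"dx": 0, "dy": 0, "dz": 0, "roll": 0, "fingers": 1}]}}

```text
time: 14.93
tool_pos: [0.5428, 0.0063, 0.0504]
tcp_rot: [-2.182, -2.258, 0.002]
wrist_force: [-0.3, 0.2, 0.6]
width: -0.003
```

{"api": "play_rows", "payload": {"rows": [{"dx": 0, "dy": 0, "dz": 0.04, "roll": 0, "fingers": 1}, {"dx": 0, "dy": 0, "dz": 0.04, "roll": 0, "fingers": 1}, {"dx": 0, "dy": 0, "dz": 0.03, "roll": 0, "fingers": 1}, {"dx": 0, "dy": 0, "dz": 0.02, "roll": 0, "fingers": 1}, {"dx": 0, "dy": 0, "dz": 0, "roll": 0, "fingers": 1}, {"dx": 0, "dy": 0, "dz": 0, "roll": 0, "fingers": 1}]}}

```text
time: 15.43
tool_pos: [0.5436, 0.0062, 0.0461]
tcp_rot: [2.183, 2.259, 0.0]
wrist_force: [-0.2, 0.4, 0.1]
width: -0.002
```

{"api": "play_rows", "payload": {"rows": [{"dx": 0, "dy": 0, "dz": 0.03, "roll": 0, "fingers": 1}, {"dx": 0, "dy": 0, "dz": 0.02, "roll": 0, "fingers": 1}, {"dx": 0, "dy": 0, "dz": 0.0, "roll": 0, "fingers": 1}]}}

```text
time: 15.68
tool_pos: [0.5438, 0.0062, 0.046]
tcp_rot: [-2.183, -2.259, 0.0]
wrist_force: [-4.9, -0.9, 13.3]
width: -0.002
```

{"api": "play_rows", "payload": {"rows": [{"dx": 0, "dy": 0, "dz": -0.3, "roll": 0, "fingers": 1}, {"dx": 0, "dy": 0, "dz": -0.6, "roll": 0, "fingers": 1}, {"dx": 0, "dy": 0, "dz": -0.8, "roll": 0, "fingers": 0.45}, {"dx": -0.3, "dy": 0.1, "dz": -0.8, "roll": 0, "fingers": 0.45}, {"dx": -0.6, "dy": 0.2, "dz": -0.8, "roll": 0, "fingers": 0.45}, {"dx": -0.7, "dy": 0.25, "dz": -0.5, "roll": 0, "fingers": 0.45}, {"dx": -0.7, "dy": 0.25, "dz": 0, "roll": 0, "fingers": 0.45}, {"dx": -0.7, "dy": 0.25, "dz": 0, "roll": 0, "fingers": 0.45}, {"dx": -0.7, "dy": 0.25, "dz": 0, "roll": 0, "fingers": 0.45}, {"dx": -0.7, "dy": 0.25, "dz": 0, "roll": 0, "fingers": 0.45}, {"dx": -0.5, "dy": 0.2, "dz": 0, "roll": 0, "fingers": 0.45}, {"dx": -0.3, "dy": 0.1, "dz": 0, "roll": 0, "fingers": 0.45}, {"dx": 0, "dy": 0, "dz": 0, "roll": 0, "fingers": 0.45}, {"dx": 0, "dy": 0, "dz": 0, "roll": 0, "fingers": 0.45}]}}

```text
time: 16.85
tool_pos: [0.6243, -0.1991, 0.1959]
tcp_rot: [-2.184, -2.257, -0.0]
wrist_force: [0.7, -0.0, -0.5]
width: 0.548
```

Run:
```python
from h import *
c=cam("wrist"); np.savez("w4.npz",**c); save(c,"w4.png",1.3)
s=bot.read_state(); print("cam",-c["R"].T@c["t"],s["tool_pos"],s["time"])
W=cloud(c); Z=W[:,:,2]; hsv=cv2.cvtColor(c["pixels"],cv2.COLOR_RGB2HSV)
m,p,st=blob(((hsv[:,:,0]<5)|(hsv[:,:,0]>175))&(hsv[:,:,1]>150)); print("red",p,st,np.percentile(W[m],[2,98],axis=0).round(4))
t=m&(Z>.068); h=cv2.convexHull(cv2.findNonZero(t.astype(np.uint8)))[:,0]; print("head top",cv2.minEnclosingCircle(np.array([plane(c,*k,.071)[:2] for k in h],np.float32)*1000))
cover()
```

```text
cam [ 0.62280959 -0.12262779  0.33933324] [ 0.62413276 -0.19829817  0.19583805] 16.9
red [260.03323263 220.93806647] [248 205  26  32 662] [[ 0.6216 -0.2489  0.047 ]
 [ 0.6431 -0.2281  0.073 ]]
head top ((631.231201171875, -237.79727172851562), 13.5985746383667)
top 1371
[[ 0.51  -0.041  0.041]
 [ 0.571  0.094  0.05 ]] normal [0.003 0.003 1.   ]
scene 603
[[ 0.511 -0.045  0.038]
 [ 0.575  0.091  0.046]] normal [ 0.014 -0.004  1.   ]
```

View pics/w4.png

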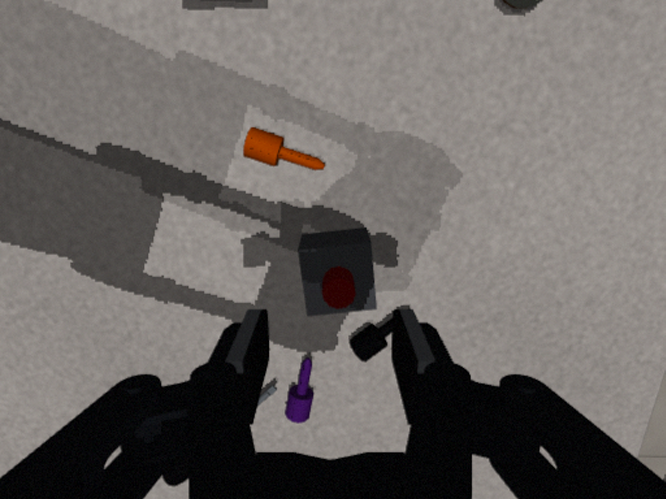

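The wrist view (1.3x) shows the red head in its stand at (340,288). The orange, black and purple pins lie on the bench at (285,150), (375,335) and (300,385), below finger height. Both cameras show the cover level with its top at about 46 mm, so it is shut.

{"api": "play_rows", "payload": {"rows": [{"dx": -0.3, "dy": 0.03, "dz": 0.1, "roll": 0, "fingers": 0.45}, {"dx": -0.3, "dy": 0.03, "dz": 0.3, "roll": 0, "fingers": 0.45}, {"dx": -0.2, "dy": 0.03, "dz": 0.5, "roll": 0, "fingers": 0.45}, {"dx": -0.18, "dy": 0.02, "dz": 0.5, "roll": 0, "fingers": 0.45}, {"dx": 0, "dy": 0, "dz": 0.5, "roll": 0, "fingers": 0.45}, {"dx": 0, "dy": 0, "dz": 0.4, "roll": 0, "fingers": 0.45}, {"dx": 0, "dy": 0, "dz": 0.3, "roll": 0, "fingers": 0.45}, {"dx": 0, "dy": 0, "dz": 0.2, "roll": 0, "fingers": 0.45}, {"dx": 0, "dy": 0, "dz": 0, "roll": 0, "fingers": 0.45}, {"dx": 0, "dy": 0, "dz": 0, "roll": 0, "fingers": 0.45}]}}

```text
time: 17.83
tool_pos: [0.6303, -0.2384, 0.0837]
tcp_rot: [-2.183, -2.259, 0.0]
wrist_force: [0.1, 0.3, 0.8]
width: 0.55
```

{"api": "play_rows", "payload": {"grip_force": 60, "rows": [{"dx": 0.02, "dy": 0, "dz": 0.25, "roll": 0, "fingers": 0.45}, {"dx": 0, "dy": 0, "dz": 0.25, "roll": 0, "fingers": 0.45}, {"dx": 0, "dy": 0, "dz": 0.2, "roll": 0, "fingers": 0.45}, {"dx": 0, "dy": 0, "dz": 0.15, "roll": 0, "fingers": 0.45}, {"dx": 0, "dy": 0, "dz": 0.05, "roll": 0, "fingers": 0.45}, {"dx": 0, "dy": 0, "dz": 0, "roll": 0, "fingers": 0.45}, {"dx": 0, "dy": 0, "dz": 0, "roll": 0, "fingers": 1}, {"dx": 0, "dy": 0, "dz": 0, "roll": 0, "fingers": 1}, {"dx": 0, "dy": 0, "dz": 0, "roll": 0, "fingers": 1}, {"dx": 0, "dy": 0, "dz": 0, "roll": 0, "fingers": 1}, {"dx": 0, "dy": 0, "dz": 0, "roll": 0, "fingers": 1}, {"dx": 0, "dy": 0, "dz": 0, "roll": 0, "fingers": 1}]}}

```text
time: 18.83
tool_pos: [0.6309, -0.2377, 0.0488]
tcp_rot: [2.182, 2.258, 0.001]
wrist_force: [-0.7, 0.2, 1.7]
width: 0.256
```

{"api": "play_rows", "payload": {"rows": [{"dx": 0, "dy": 0, "dz": -0.15, "roll": 0, "fingers": 1}, {"dx": 0, "dy": 0, "dz": -0.4, "roll": 0, "fingers": 1}, {"dx": 0, "dy": 0, "dz": -0.6, "roll": 0, "fingers": 1}, {"dx": 0, "dy": 0, "dz": -0.7, "roll": 0, "fingers": 1}, {"dx": 0, "dy": 0, "dz": -0.6, "roll": 0, "fingers": 1}, {"dx": 0.2, "dy": -0.1, "dz": -0.5, "roll": 0, "fingers": 1}, {"dx": 0.5, "dy": -0.25, "dz": 0, "roll": 0, "fingers": 1}, {"dx": 0.6, "dy": -0.3, "dz": 0, "roll": 0, "fingers": 1}, {"dx": 0.6, "dy": -0.3, "dz": 0, "roll": 0, "fingers": 1}, {"dx": 0.6, "dy": -0.3, "dz": 0, "roll": 0, "fingers": 1}, {"dx": 0.6, "dy": -0.3, "dz": 0, "roll": 0, "fingers": 1}, {"dx": 0.5, "dy": -0.3, "dz": 0, "roll": 0, "fingers": 1}, {"dx": 0.4, "dy": -0.15, "dz": 0, "roll": 0, "fingers": 1}, {"dx": 0.27, "dy": -0.06, "dz": 0, "roll": 0, "fingers": 1}, {"dx": 0, "dy": 0, "dz": 0, "roll": 0, "fingers": 1}, {"dx": 0, "dy": 0, "dz": 0, "roll": 0, "fingers": 1}, {"dx": 0, "dy": 0, "dz": 0, "roll": 0, "fingers": 1}]}}

```text
time: 20.25
tool_pos: [0.5428, -0.0703, 0.1663]
tcp_rot: [2.182, 2.258, 0.0]
wrist_force: [-0.2, 0.3, -0.7]
width: 0.26
```

Run:
```python
from h import *
c=cam("wrist"); np.savez("w5.npz",**c); save(c,"w5.png",1.3)
s=bot.read_state(); print("cam",-c["R"].T@c["t"],s["tool_pos"],s["time"])
W=cloud(c); Z=W[:,:,2]; hsv=cv2.cvtColor(c["pixels"],cv2.COLOR_RGB2HSV)
m,p,st=blob(((hsv[:,:,0]<5)|(hsv[:,:,0]>175))&(hsv[:,:,1]>150)); print("red",p,st,np.percentile(W[m],[2,50,98],axis=0).round(4))
zt=s["tool_pos"][2]+.0222
t=m&(Z>zt-.004); 
if t.sum()>10: h=cv2.convexHull(cv2.findNonZero(t.astype(np.uint8)))[:,0]; print("head top",cv2.minEnclosingCircle(np.array([plane(c,*k,zt)[:2] for k in h],np.float32)*1000))
# cover plate top and holes in it
pl=((hsv[:,:,0]>100)&(hsv[:,:,0]<130)&(hsv[:,:,1]>90)&(Z>.04)&(Z<.052))
cs,hi=cv2.findContours(pl.astype(np.uint8),cv2.RETR_CCOMP,2)
for k,hh in zip(cs,hi[0]):
    if cv2.contourArea(k)>60:
        q=np.array([plane(c,*v,.046)[:2] for v in k[:,0]],np.float32)*1000; print(hh[3]>=0,cv2.minEnclosingCircle(q),cv2.minAreaRect(q))
```

```text
cam [0.54100039 0.00639124 0.30963967] [ 0.54281526 -0.07043406  0.16625914] 20.3
red [253.74297464 267.32693626] [ 228  232   53   70 2918] [[ 0.5333 -0.0814  0.1665]
 [ 0.5435 -0.0666  0.1888]
 [ 0.554  -0.0605  0.1904]]
head top ((544.640380859375, -67.2446060180664), 16.461233139038086)
False ((543.2053833007812, 14.01856803894043), 64.04216003417969) ((543.0728759765625, 14.014045715332031), (62.08390808105469, 112.48509979248047), 1.9550707340240479)
True ((544.1441650390625, -20.551376342773438), 7.010554790496826) ((544.1215209960938, -20.513885498046875), (13.246825218200684, 12.6788330078125), 46.815303802490234)
True ((542.092041015625, 35.96997833251953), 15.977179527282715) ((542.4467163085938, 36.41373062133789), (30.04453468322754, 30.644119262695312), 50.10445785522461)
```

View pics/w5.png

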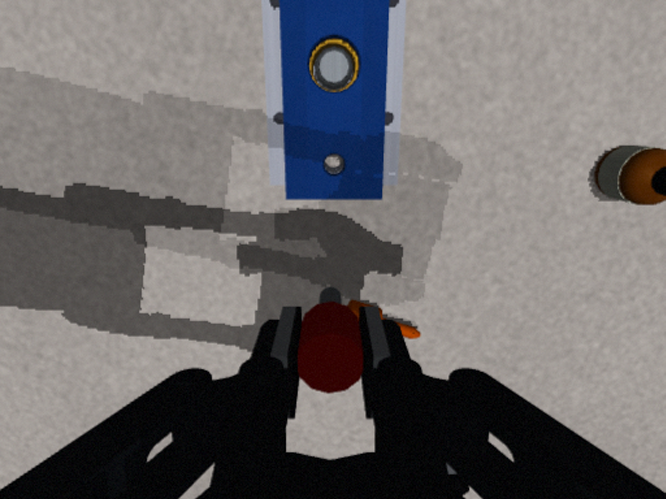

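The wrist view (1.3x) shows the cover shut with the ring visible through its window at (334,65) and the base hole visible through the cover hole at (334,163). The red pin is upright in the fingers, head at (330,345).

Run:
```python
from h import *
c=dict(np.load("w5.npz")); W=cloud(c); Z=W[:,:,2]; hsv=cv2.cvtColor(c["pixels"],cv2.COLOR_RGB2HSV)
m,p,st=blob(((hsv[:,:,0]<5)|(hsv[:,:,0]>175))&(hsv[:,:,1]>150))
for lo in(.186,.187,.188):
    P=W[m&(Z>lo)]; print(lo,len(P),np.percentile(P,[.5,99.5],axis=0).round(4), P.mean(0).round(4))
# shank: low-saturation points just in front of head
b=np.zeros(Z.shape,bool); b[215:250,240:268]=1; P=W[b&(Z>.11)&(Z<.16)&~m]; print("shank",len(P),P.mean(0).round(4),np.percentile(P,[2,98],axis=0).round(4))
```

```text
0.186 1987 [[ 0.5329 -0.0827  0.1862]
 [ 0.5545  0.0064  0.3096]] [ 0.5436 -0.0704  0.1899]
0.187 1943 [[ 0.5329 -0.0827  0.1872]
 [ 0.5545  0.0064  0.3096]] [ 0.5436 -0.0706  0.1899]
0.188 1854 [[ 0.5329 -0.0827  0.1881]
 [ 0.5545  0.0064  0.3096]] [ 0.5436 -0.0709  0.1901]
shank 166 [ 0.5435 -0.0685  0.141 ] [[ 0.5391 -0.0707  0.1332]
 [ 0.5479 -0.0672  0.1487]]
```

{"api": "play_rows", "payload": {"rows": [{"dx": 0.2, "dy": 0.01, "dz": 0, "roll": 0, "fingers": 1}, {"dx": 0.4, "dy": 0.02, "dz": 0.1, "roll": 0, "fingers": 1}, {"dx": 0.4, "dy": 0.02, "dz": 0.3, "roll": 0, "fingers": 1}, {"dx": 0.2, "dy": 0.01, "dz": 0.4, "roll": 0, "fingers": 1}, {"dx": 0.07, "dy": 0, "dz": 0.4, "roll": 0, "fingers": 1}, {"dx": 0, "dy": 0, "dz": 0.3, "roll": 0, "fingers": 1}, {"dx": 0, "dy": 0, "dz": 0.2, "roll": 0, "fingers": 1}, {"dx": 0, "dy": 0, "dz": 0.05, "roll": 0, "fingers": 1}, {"dx": 0, "dy": 0, "dz": 0, "roll": 0, "fingers": 1}, {"dx": 0, "dy": 0, "dz": 0, "roll": 0, "fingers": 1}, {"dx": 0, "dy": 0, "dz": 0, "roll": 0, "fingers": 1}]}}

```text
time: 21.22
tool_pos: [0.5437, -0.0191, 0.0971]
tcp_rot: [2.183, 2.257, 0.002]
wrist_force: [-0.5, 0.2, -0.2]
width: 0.256
```

{"api": "play_rows", "payload": {"rows": [{"dx": -0.015, "dy": -0.01, "dz": 0.1, "roll": 0, "fingers": 1}, {"dx": 0, "dy": 0, "dz": 0.12, "roll": 0, "fingers": 1}, {"dx": 0, "dy": 0, "dz": 0.1, "roll": 0, "fingers": 1}, {"dx": 0, "dy": 0, "dz": 0.08, "roll": 0, "fingers": 1}, {"dx": 0, "dy": 0, "dz": 0.06, "roll": 0, "fingers": 1}, {"dx": 0, "dy": 0, "dz": 0.04, "roll": 0, "fingers": 1}, {"dx": 0, "dy": 0, "dz": 0, "roll": 0, "fingers": 1}, {"dx": 0, "dy": 0, "dz": 0, "roll": 0, "fingers": 1}]}}

```text
time: 21.88
tool_pos: [0.5424, -0.0193, 0.0759]
tcp_rot: [-2.183, -2.259, 0.0]
wrist_force: [0.1, 0.3, -1.1]
width: 0.258
```

{"api": "play_rows", "payload": {"rows": [{"dx": 0, "dy": 0.01, "dz": 0.06, "roll": 0, "fingers": 1}, {"dx": 0, "dy": 0, "dz": 0.06, "roll": 0, "fingers": 1}, {"dx": 0, "dy": 0, "dz": 0.06, "roll": 0, "fingers": 1}, {"dx": 0, "dy": 0, "dz": 0.06, "roll": 0, "fingers": 1}, {"dx": 0, "dy": 0, "dz": 0.06, "roll": 0, "fingers": 1}, {"dx": 0, "dy": 0, "dz": 0, "roll": 0, "fingers": 1}]}}

```text
time: 22.38
tool_pos: [0.5423, -0.0193, 0.0633]
tcp_rot: [-2.182, -2.258, 0.001]
wrist_force: [-1.2, -0.9, 0.0]
width: 0.259
```

Tip is about 10 mm into the base hole with almost no force, so I'll continue down.

{"api": "play_rows", "payload": {"rows": [{"dx": 0, "dy": 0, "dz": 0.06, "roll": 0, "fingers": 1}, {"dx": 0, "dy": 0, "dz": 0.06, "roll": 0, "fingers": 1}, {"dx": 0, "dy": 0, "dz": 0.06, "roll": 0, "fingers": 1}, {"dx": 0, "dy": 0, "dz": 0.05, "roll": 0, "fingers": 1}, {"dx": 0, "dy": 0, "dz": 0.04, "roll": 0, "fingers": 1}, {"dx": 0, "dy": 0, "dz": 0.03, "roll": 0, "fingers": 1}, {"dx": 0, "dy": 0, "dz": 0, "roll": 0, "fingers": 1}, {"dx": 0, "dy": 0, "dz": 0, "roll": 0, "fingers": 1}]}}

```text
time: 23.05
tool_pos: [0.5428, -0.0193, 0.052]
tcp_rot: [-2.183, -2.259, 0.0]
wrist_force: [-0.5, -0.6, -1.0]
width: 0.258
```

{"api": "play_rows", "payload": {"grip_force": 90, "rows": [{"dx": 0, "dy": 0, "dz": 0.03, "roll": 0, "fingers": 1}, {"dx": 0, "dy": 0, "dz": 0.02, "roll": 0, "fingers": 1}, {"dx": 0, "dy": 0, "dz": 0.01, "roll": 0, "fingers": 1}, {"dx": 0, "dy": 0, "dz": 0, "roll": 0, "fingers": 1}, {"dx": 0, "dy": 0, "dz": 0, "roll": 0, "fingers": 1}]}}

```text
time: 23.47
tool_pos: [0.5429, -0.0193, 0.0499]
tcp_rot: [2.183, 2.259, 0.0]
wrist_force: [-0.9, 0.7, 1.8]
width: 0.248
```

{"api": "play_rows", "payload": {"rows": [{"dx": 0, "dy": 0, "dz": 0.02, "roll": 0, "fingers": 1}, {"dx": 0, "dy": 0, "dz": 0, "roll": 0, "fingers": 1}, {"dx": 0, "dy": 0, "dz": 0, "roll": 0, "fingers": 1}, {"dx": 0, "dy": 0, "dz": 0, "roll": 0, "fingers": 1}]}}

```text
time: 23.8
tool_pos: [0.5429, -0.0194, 0.0498]
tcp_rot: [2.183, 2.259, -0.0]
wrist_force: [-2.7, -0.4, 6.5]
width: 0.248
```

{"api": "play_rows", "payload": {"rows": [{"dx": 0, "dy": 0, "dz": 0.012, "roll": 0, "fingers": 1}, {"dx": 0, "dy": 0, "dz": 0, "roll": 0, "fingers": 1}, {"dx": 0, "dy": 0, "dz": 0, "roll": 0, "fingers": 1}, {"dx": 0, "dy": 0, "dz": 0, "roll": 0, "fingers": 1}, {"dx": 0, "dy": 0, "dz": 0, "roll": 0, "fingers": 1}, {"dx": 0, "dy": 0, "dz": 0, "roll": 0, "fingers": 1}, {"dx": 0, "dy": 0, "dz": 0, "roll": 0, "fingers": 1}, {"dx": 0, "dy": 0, "dz": 0, "roll": 0, "fingers": 1}]}}

```text
time: 24.47
tool_pos: [0.543, -0.0193, 0.0498]
tcp_rot: [2.183, 2.259, 0.0]
wrist_force: [-4.3, 0.1, 9.5]
width: 0.253
```

Run:
```python
from h import *
c=cam("wrist"); W=cloud(c); hsv=cv2.cvtColor(c["pixels"],cv2.COLOR_RGB2HSV); Z=W[:,:,2]
m,p,st=blob(((hsv[:,:,0]<5)|(hsv[:,:,0]>175))&(hsv[:,:,1]>150)); print("head z",np.percentile(Z[m],[2,25,50,75,98]).round(4))
im=c["pixels"][:,:,::-1]; s=cam("scene"); X=np.array([.5428,-.02,.05]); q=s["R"]@X+s["t"]; u,v=int(s["fx"]*q[0]/q[2]+s["cx"]),int(s["fy"]*q[1]/q[2]+s["cy"])
b=cv2.resize(s["pixels"][v-48:v+48,u-48:u+48,::-1],(384,384),interpolation=cv2.INTER_CUBIC); a=cv2.resize(im,(400,300)); o=np.zeros((384,784,3),np.uint8); o[:300,:400]=a; o[:,400:]=b; cv2.imwrite("pics/fin.png",o)
cover(); st=bot.read_state(); print(st["time"],st["wrist_force"],st["tool_pos"],st["width"])
```

```text
head z [0.0499 0.066  0.0722 0.0728 0.0738]
top 147
[[0.51  0.013 0.043]
 [0.522 0.091 0.051]] normal [-0.999  0.025 -0.037]
scene 387
[[ 0.515 -0.046  0.037]
 [ 0.586  0.091  0.101]] normal [ 0.262 -0.036 -0.964]
24.6667 [-3.31078129 -0.28762283  9.81543797] [ 0.542976   -0.01937152  0.04975194] 0.24759022789631013
```

View pics/fin.png

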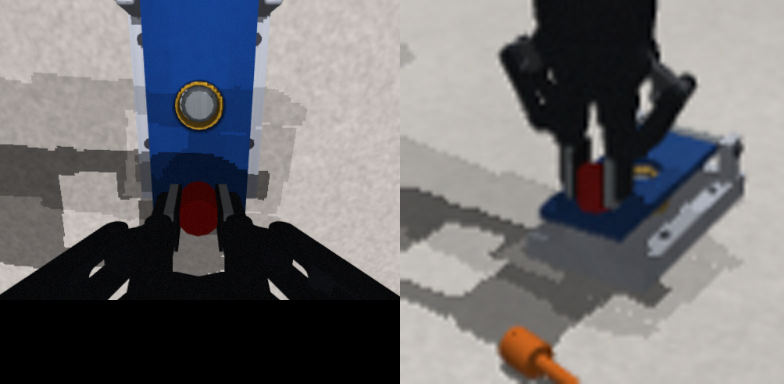

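The head sits flush on the cover: its top reads 72.2 to 72.8 mm, against 72 mm expected when home. The cover is shut over the ring, and the push is steady at 9.8 N. I'll hand it in.

```bash
python3 -c "
from workcell import bot
print(bot.finish_job())"
```

```text
the job is handed in; nothing more can be done
None
```

The job is done and handed in at about 24.7 s of the 72 s allowed. The brass ring is on the spigot, the blue cover is shut on it, and the red pin is fully down through both holes. The arm is still gripping the pin's head and pressing it down with about 9.8 N.

**Last checks**
- **Ring:** its top measured 38.6 mm after placing (38 expected when flat on the base), and it was centred on the spigot.
- **Cover:** both cameras showed it level with its top at about 46 mm before the pin went in. I could not confirm this again at the end, because the arm hid most of the cover and those readings were unusable. The last picture does show it shut.
- **Pin:** the head's top measured about 72.5 mm (72 expected when home). The pin stopped at the tool height expected for fully home.
- **Push:** there is a small sideways force of about 3 N along with the downward push.

**Oddities**
- The orange, purple and black look-alike pins, upright in the first pictures, were lying on the bench by 3.8 s, before the gripper had been lowered. I never touched them.
- The wrist camera read about 1 mm high in x compared with the arm, and I corrected for it.
- I never went near the bottle, slide case or screwdriver, but I did not measure their positions again at the end.

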